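Start the lamp-unit cover screw on a microfilm reader

ROBOT

A 6-joint arm with a two-finger parallel gripper is mounted at the origin on the work surface. World frame = base frame: x ahead of the robot, y to its left, z up, the work surface at z = 0. Lengths are in m, angles in rad, forces in N, time in s.
With the tool pointing down it reaches from about 0.25 to 0.725 m from the base axis. Payload 4 kg.
Tool frame: the origin (TCP) lies midway between the tips of the shut fingers; the grasp point (between the pads) lies 19 mm behind it; z points along the fingers, y is the line along which they close (so a half turn about z gives the same grasp; the last joint's range is limited). The gripper opens to 85 mm and grips with 20 to 120 N. Pads are 22 mm wide; open, the fingers measure 114 mm over their backs; the gripper's body (76 mm by 85 mm) begins 54 mm behind the grasp point. The pads swing forward as they close: fully open they stand 13 mm farther back than shut.
Start: joints at [1.203, 0.241, 0.005, 1.335, 0, 1.571], TCP at [0.18, 0.467, 0.231] pointing down, gripper open.
Joint ranges: [-2.72, 2.72], [-1.05, 1.87], [-1.09, 1.28], [-1.99, 2.15], [-1.42, 1.44], [-3.14, 3.14]. Speed limits (rad/s): [2.79, 2.79, 3.14, 3.14, 3.14, 3.14].

INTERFACE

Orientations are given as a unit quaternion [x, y, z, w].
In Python, from workcell import bot gives the robot as it stands. The module is installed in compiled form; this text tells all that it offers.
- The arm moves only by the tool jog_arm, never from a script. Its argument "deltas" is a list of rows, each an object with "fingers": the opening, from 0 (shut) to 1 (fully open); "delta_pos": the shift along the tool's x, y, z normalised to -1 to 1, where 1 is 300 mm, a list of three; "yaw": the turn about the tool's z normalised to -1 to 1, where 1 is pi/4 rad. A call has 1 to 12 rows; each row is the pose to reach, as a shift and turn from the pose commanded when the call began, along the tool's axes at that moment; what a row does not reach only later rows make up. A row lasts 1/10 s, in which the tool goes at most 50 mm and 8.59 degrees, less where a joint would pass 70% of its speed; a pose out of reach is approached as far as the arm can. A call with a number of a shift or a turn outside -1 to 1 is refused whole. A call with a gripper value outside its range is refused whole. The fingers move at their own pace and stop on an object; the grip force is fixed at half the most. Time passes only in rows, so rows that repeat a pose let the fingers close. It gives the time, the measured TCP pose, the force, the opening and the grip force at its end, in the units of the state.
- bot.get_obs(): the state, without advancing time (a new reading comes with each control period).
- bot.camera(name): name is "scene" or "side" or "wrist"; returns a dict with "image" (420x560x3 uint8, red, green, blue), "range_z" (420x560 float32, m along the optical axis (not along the pixel's ray), 0 where there is no reading), "fx", "fy", "cx", "cy" (pixels), "rvec" (rotation vector, rad) and "tvec" (3), from world to camera coordinates, as OpenCV has them. Camera axes: x right, y down, z forward; pixel columns grow to the right and rows downward; lengths in m; the calibration is good to about 2 mm. The wrist camera is an equidistant fisheye: a pixel r from the principal point sees the ray r / f radians off the axis. A picture is of the moment at which its call begins.
- bot.job_done(): hands the job in; it is judged then, once.
The state is a dict: "clock": time; "joint_pos": joint angles; "joint_vel": joint speeds; "tau": joint torques, N m; "eef_pos": TCP position; "tool_rot": TCP orientation; "ft_force": force on the tool from outside, world axes, zero at the start; "ft_torque": the same for the moment, N m; "grip_width": finger opening in m; "grasp_force": force on a finger pad.
Only numpy, scipy, OpenCV 4.12 (cv2) and the standard library are available. Lean on these libraries where they do the work, as an engineer would, in place of code of your own. Each camera call takes 0.05 s, during which the arm holds its last target. There are 200 camera calls.

TASK

First flip the lamp isolator's red-handled lever fully over from on (yellow patch side) to off (black patch side). Then start the black cover screw on the grey lamp unit: turn it backward (counter-clockwise from above) until it drops into its thread, then turn it forward (clockwise) one full turn from there. Finish with the fingers still gripping the screw's knob, screw at rest, and leave the reel, the carton and the loupe alone.

Things in the scene. Friction and masses are not known exactly. Their poses are not given: they have to be found in the camera images.
- lamp_unit: Grey flat box, fixed to the table, 180 x 160 mm and 50 mm high; origin at the centre of its underside, z up. The boss and screw axis is vertical through this origin. A brass boss of 30 mm outside diameter stands on it, from 50 to 80 mm above the table.
- boss_top (a point): Centre of the boss's upper rim, on the screw axis, 80 mm above the table.
- screw_grip (a point): Centre of the screw's round black knob (36 mm in diameter, 30 mm tall), on the screw axis; gripped from above by its sides, anywhere around. It moves with the screw: 111 mm above the table at the start, 105 when dropped, 99 after one turn forward. Below the knob are only the 16 mm shank and the boss, so fingertips may reach down beside the boss.
- screw_mark (a point): Point on the white line on top of the knob, 14 mm off the axis, on the knob's top face: shows how far the screw is turned.
- screw_turn (a joint): Turn of the screw in rad, grows forward (clockwise from above); starts between -0.3 and 0.3. The thread entry lies 0.8 to 2.4 rad backward of the start, elsewhere each run; a stop there lets it turn back no farther (the grip slips; let go, it springs back a little). Turned forward without dropping first, it jams at the same stop. The screw weighs 120 g and turns with 0.03 Nm.
- screw_drop (a joint): Height of the screw in m: 0 on top of the thread (start), -0.006 dropped into the entry, -0.012 after one turn forward, about -0.015 bottom. At the entry a let-go or pressed screw drops by itself; held tightly it hangs until the fingers open. Then each forward turn draws it down 6 mm (0.6 mm play), and the hand must follow. Captive: cannot be lifted out.
- isolator: White switch box, fixed to the table, 110 x 80 mm and 45 mm high, origin at the centre of its underside; its x axis points from the yellow patch (on side) to the black patch (off side), z up.
- isolator_pivot (a point): Pivot of the lever, 58 mm above the table at the middle of the box, between two steel cheeks 30 mm long that stand 20 mm to either side along the box's y axis and 68 mm above the table; the hinge axis is the box's y axis.
- lever_grip (a point): Centre of the red cross-bar handle (20 mm in diameter, 36 mm long along the box's y axis) at the end of the lever, 60 mm from the pivot on a rod of 10 mm diameter.
- isolator_lever (a joint): Lever angle in rad: 0 = on, leaning 0.55 rad to the box's -x side (yellow); 1.1 = off, leaning 0.55 rad to its +x side (black). It goes over centre at 0.55, light to push (under 2 N), and falls by itself to whichever side it leans.
- reel: Loose black and grey film reel lying flat, 90 mm in diameter, 20 mm high; origin at the centre of its underside. Leave alone.
- carton: Loose brown film carton, 88 x 88 x 40 mm; origin at the centre of its underside. Leave alone.
- loupe: Loose black loupe, 40 mm in diameter, 30 mm high; origin at the centre of its underside. Leave alone.
Mind the look-alikes: they are no part of the job. There is more than one size of the isolator; the one meant has the size given above.

How it is judged:
On the way, in this order (a step that is already met when the one before it is completed fails the run):
1. the isolator lever is fully over at off (value of joint isolator_lever above 0.95 rad), for 0.2 s.
2. the screw, turned backward, has dropped into its thread (value of joint screw_drop below -0.0045 m and value of joint screw_turn below -0.4 rad), for 0.1 s.
3. the screw has been turned forward about one turn (value of joint screw_drop between -0.0138 and -0.0102 m), for 0.1 s.
At the end, for the whole second after the job is handed in: Lever at off (above 0.95 rad); screw one turn into its thread (10.2 to 13.8 mm below its start height, about a quarter turn either way), not turning, with the gripper's fingers around the knob (grasp point within 26 mm of the knob's centre) and pressing on it with more than 4 N (all of step 3 and value of joint isolator_lever above 0.95 rad and velocity of joint screw_turn between -0.2 and 0.2 rad/s and contact force between the fingers and screw_drop above 4 N and distance between the grasp point and screw_grip below 0.026 m); the arm keeps its last pose, push and grip.
It fails at once if the reel, the carton or the loupe is moved by more than 20 mm (distance of any of reel, carton, loupe from where it was at the start of the episode above 0.02 m).
It also fails if it takes over 72 s, if anything falls off the work surface, if the arm or the gripper's body presses on something with over 40 N, if the wrist force passes 120 N, or if a joint passes its speed limit or range.

## Working session

There is one attempt and no reset: what is moved stays moved. The work goes in short steps, Python scripts to look and compute and a tool call to move; the robot and the scene stay as the last step left them, time stands still between calls to the robot, and variables do not carry over. Pictures are saved under pics/ and viewed, at most 10 in all, crops included, and the job is handed in when it is done.

Besides the shell and the picture viewer there is one more tool, called after ">>>" as a command line: name --argument value ..., lists and objects as JSON in quotes. jog_arm: Moves the arm, as the interface text tells. Scaled input: -1 to 1 covers 300 mm each way for a shift and pi/4 rad each way for a turn. Its arguments: {"type":"object","properties":{"deltas":{"type":"array","items":{"type":"object","properties":{"fingers":{"type":"number"},"delta_pos":{"type":"array","items":{"type":"number"}},"yaw":{"type":"number"}}}}},"required":["deltas"]}

```bash
mkdir -p pics; cat > h.py <<'E'
import numpy as np, cv2, pickle
from workcell import bot
def snap(n,tag):
    c=bot.camera(n); pickle.dump(c,open(f'pics/{tag}.pkl','wb')); cv2.imwrite(f'pics/{tag}.png',c['image'][:,:,::-1]); return c
def load(tag): return pickle.load(open(f'pics/{tag}.pkl','rb'))
def rays(c,uv,fish=False):
    uv=np.atleast_2d(uv).astype(float); x=(uv[:,0]-c['cx'])/c['fx']; y=(uv[:,1]-c['cy'])/c['fy']
    if fish:
        r=np.hypot(x,y)+1e-12; d=np.c_[x/r*np.sin(r),y/r*np.sin(r),np.cos(r)]
    else: d=np.c_[x,y,np.ones_like(x)]
    R=cv2.Rodrigues(np.array(c['rvec'],float))[0]; t=np.array(c['tvec'],float).ravel()
    return -R.T@t, d@R
def plane(c,uv,z,fish=False):
    o,d=rays(c,uv,fish); return o+d*((z-o[2])/d[:,2])[:,None]
def depth(c,uv,fish=False):
    uv=np.atleast_2d(uv); o,d=rays(c,uv,fish); Z=np.array([c['range_z'][int(v),int(u)] for u,v in uv])
    if fish:
        R=cv2.Rodrigues(np.array(c['rvec'],float))[0]; d=d/(d@R[2])[:,None]
    return o+d*Z[:,None]
E
python3 - <<'E'
from h import *
a=snap('scene','scene0');b=snap('side','side0');c=snap('wrist','wrist0')
for k in (a,b,c): print(k['fx'],k['cx'],k['cy'],rays(k,[k['cx'],k['cy']]))
cv2.imwrite('pics/both.png',cv2.resize(np.vstack([np.hstack([a['image'],b['image']])])[:,:,::-1],None,fx=.714,fy=.714,interpolation=cv2.INTER_AREA))
print(bot.get_obs())
E
```

```text
445.2185806195902 287.097584762787 206.52374368373663 (array([ 1.00100466, -0.34764436,  0.8929056 ]), array([[-0.43579193,  0.25908881, -0.86195034]]))
407.51386860366665 278.8302518025098 208.63133665581034 (array([ 0.50328731, -0.97599305,  0.62590054]), array([[ 0.0923674 ,  0.85390191, -0.51217164]]))
325.19226210127806 279.50703389552314 210.0908376354118 (array([0.11373169, 0.49243433, 0.37333238]), array([[ 0.26075625, -0.10203411, -0.95999751]]))
{'clock': 0.15, 'joint_pos': array([1.20300558e+00, 2.41246757e-01, 3.98144330e-03, 1.33523262e+00,
       1.04293811e-05, 1.57078070e+00]), 'joint_vel': array([ 0.00146506, -0.00010433,  0.00308331, -0.00159853, -0.00029505,
       -0.00030846]), 'tau': array([ 8.42582140e-04, -3.72635221e+01,  2.52638555e+01,  1.23155452e-02,
        5.57332953e-05, -1.94757968e-05]), 'eef_pos': array([0.17958817, 0.46607969, 0.23059414]), 'tool_rot': array([ 1.82852900e-01,  9.83139915e-01, -8.35501150e-04, -1.60711391e-04]), 'ft_force': array([ 0.43820498, -0.20700636,  0.03969921]), 'ft_torque': array([ 3.13518349e-02, -3.28148826e-02, -3.61721979e-05]), 'grasp_force': 0.0, 'grip_width': 0.08557828712823569}
```

View pics/scene0.png

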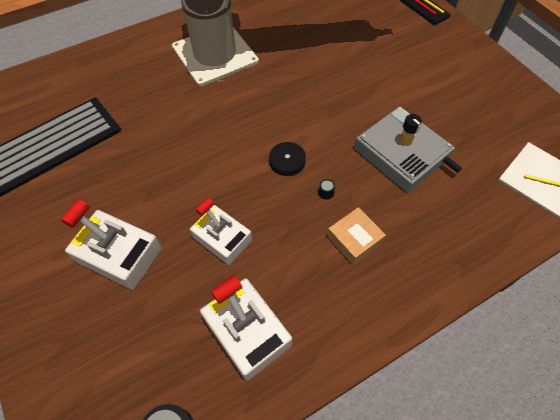

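View pics/side0.png

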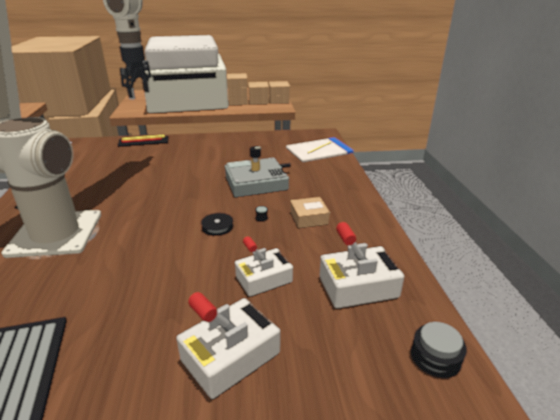

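Scene view: lamp unit at (405,145) with its black knob at (412,122), reel (287,158), loupe (327,188) and carton (357,235). The isolator candidates are A (113,248), B (221,233) and C (246,328). I'll measure their sizes.

```bash
python3 - <<'E'
from h import *
def white(tag):
    c=load(tag); im=c['image']; hsv=cv2.cvtColor(im,cv2.COLOR_RGB2HSV)
    v,u=np.mgrid[0:420,0:560]; P=depth(c,np.c_[u.ravel(),v.ravel()]).reshape(420,560,3)
    return c,im,hsv,P
for tag in('scene0','side0'):
    c,im,hsv,P=white(tag)
    m=((P[:,:,2]>.02)&(P[:,:,2]<.15)&(c['range_z']>0)&(P[:,:,0]>.1)&(P[:,:,0]<1)&(abs(P[:,:,1])<.8)).astype(np.uint8)
    n,L,s,ce=cv2.connectedComponentsWithStats(m)
    print(tag)
    for i in range(1,n):
        if s[i,4]<150: continue
        q=P[L==i]; h=np.histogram(q[:,2],bins=np.arange(.02,.15,.002)); zt=h[1][h[0].argmax()]+.001
        t=q[abs(q[:,2]-zt)<.004]
        r=cv2.minAreaRect((t[:,:2]*1000).astype(np.float32))
        print(ce[i].round(),s[i,4],'ztop',zt.round(3),'rect mm',np.round(r[0]),np.round(r[1]),round(r[2],1))
    for nm,mm in (('red',((hsv[:,:,0]<6)|(hsv[:,:,0]>174))&(hsv[:,:,1]>180)&(hsv[:,:,2]>80)),('yel',(abs(hsv[:,:,0].astype(int)-26)<5)&(hsv[:,:,1]>180)&(hsv[:,:,2]>120))):
        n,L,s,ce=cv2.connectedComponentsWithStats(mm.astype(np.uint8))
        for i in range(1,n):
            if s[i,4]>40: print(nm,ce[i].round(1),s[i,4],np.median(P[L==i],axis=0).round(3))
E
```

```text
scene0
[406. 147.] 4511 ztop 0.051 rect mm [560. 245.] [171. 153.] 11.5
[287. 157.] 412 ztop 0.021 rect mm [439. -13.] [85. 88.] 1.3
[327. 186.] 185 ztop 0.031 rect mm [562.  20.] [33. 36.] 55.7
[220. 230.] 2112 ztop 0.045 rect mm [ 549. -246.] [111.  81.] 21.4
[113. 247.] 4301 ztop 0.063 rect mm [ 472. -456.] [153. 110.] 34.3
[356. 234.] 1687 ztop 0.041 rect mm [699.   7.] [89. 89.] 6.9
[247. 329.] 4832 ztop 0.063 rect mm [ 761. -294.] [152. 111.] 7.1
[167. 413.] 547 ztop 0.039 rect mm [ 822. -483.] [80. 24.] 59.6
red [425.    6.2] 66 [0.152 0.651 0.018]
red [ 74.8 212.8] 426 [ 0.44  -0.481  0.162]
red [204.1 206. ] 174 [ 0.522 -0.258  0.117]
red [226.  288.6] 456 [ 0.72  -0.301  0.163]
yel [434.2   5.8] 53 [0.168 0.675 0.018]
yel [542.5 180.2] 97 [0.8   0.477 0.015]
yel [201.8 220.1] 96 [ 0.509 -0.27   0.046]
yel [ 94.  219.7] 49 [ 0.404 -0.468  0.064]
yel [ 80.9 235.9] 190 [ 0.426 -0.504  0.064]
yel [238.9 292.5] 43 [ 0.702 -0.277  0.064]
yel [217.9 305.1] 122 [ 0.704 -0.325  0.064]
side0
[256. 172.] 1786 ztop 0.051 rect mm [557. 244.] [169. 152.] 11.3
[309. 209.] 713 ztop 0.041 rect mm [696.   7.] [89. 94.] 7.8
[216. 221.] 233 ztop 0.021 rect mm [435. -14.] [84. 84.] 86.5
[261. 266.] 1694 ztop 0.045 rect mm [ 546. -247.] [110.  81.] 21.0
[360. 273.] 3556 ztop 0.063 rect mm [ 757. -295.] [152. 112.] 6.5
[227. 343.] 5656 ztop 0.063 rect mm [ 469. -458.] [152. 111.] 34.2
[439. 345.] 1958 ztop 0.055 rect mm [ 848. -499.] [70. 70.] 7.9
red [345.5 234.1] 207 [ 0.71  -0.317  0.16 ]
red [249.4 244.2] 90 [ 0.517 -0.27   0.115]
red [202.4 307.6] 378 [ 0.435 -0.494  0.161]
```

A and C measure 152x111 mm and 63 mm high. B measures 110x80 mm and 45 mm high, so B at scene (221,233) and side (263,268) is the one that fits. I'll confirm it in a crop and also measure the knob from both views.

```bash
python3 - <<'E'
from h import *
a=load('scene0');b=load('side0')
cv2.imwrite('pics/crop.png',np.hstack([cv2.resize(a['image'][190:270,170:270],(400,320),interpolation=2),cv2.resize(b['image'][225:305,215:315],(400,320),interpolation=2)])[:,:,::-1])
for c,(u0,v0,u1,v1) in ((a,(395,105,430,140)),(b,(240,140,272,165))):
    im=c['image'][v0:v1,u0:u1].max(2); m=(im<45).astype(np.uint8)
    n,L,s,ce=cv2.connectedComponentsWithStats(m)
    i=1+s[1:,4].argmax(); print(ce[i]+[u0,v0],s[i]); uv=ce[i]+[u0,v0]
    print('z.111',plane(c,uv,.111)); o,d=rays(c,uv); d=d[0]/np.linalg.norm(d); 
    if c is a: A=(o,d)
    else: B=(o,d)
def tri(A,B):
    M=np.c_[A[1],-B[1]]; t=np.linalg.lstsq(M,B[0]-A[0],rcond=None)[0]; return A[0]+t[0]*A[1],B[0]+t[1]*B[1]
print('knob',tri(A,B))
r=lambda c,uv:(rays(c,uv)[0],rays(c,uv)[1][0]/np.linalg.norm(rays(c,uv)[1]))
print('handle',tri(r(a,[204.1,206]),r(b,[249.4,244.2])))
E
```

```text
[410.91441441 123.40990991] [  8   9  18  20 222]
z.111 [[0.55843527 0.24418462 0.111     ]]
[254.78787879 152.57575758] [11  8  9  9 66]
z.111 [[0.55678994 0.23925331 0.111     ]]
knob (array([0.55688198, 0.24626177, 0.10825574]), array([0.55709459, 0.24617293, 0.10806816]))
handle (array([ 0.51797772, -0.25772729,  0.10898084]), array([ 0.51732032, -0.25739601,  0.10942391]))
```

View pics/crop.png

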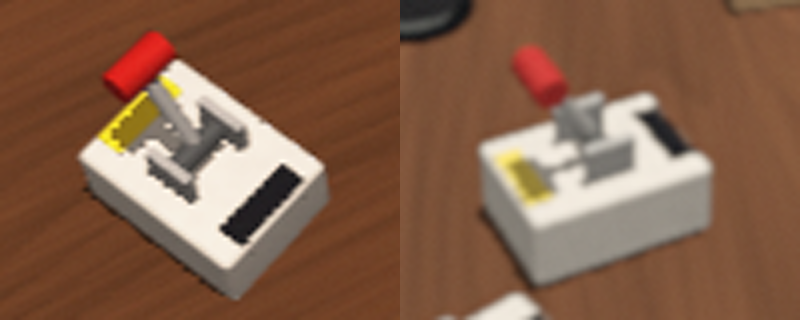

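>>> jog_arm --deltas '[{"fingers": 0, "delta_pos": [-0.9, -0.98, 0], "yaw": 1}, {"fingers": 0, "delta_pos": [-0.9, -0.98, 0], "yaw": 1}, {"fingers": 0, "delta_pos": [-0.9, -0.98, 0], "yaw": 1}, {"fingers": 0, "delta_pos": [-0.9, -0.98, 0], "yaw": 1}, {"fingers": 0, "delta_pos": [-0.9, -0.98, 0], "yaw": 1}, {"fingers": 0, "delta_pos": [-0.9, -0.98, 0], "yaw": 1}, {"fingers": 0, "delta_pos": [-0.9, -0.98, 0], "yaw": 1}, {"fingers": 0, "delta_pos": [-0.9, -0.98, 0], "yaw": 1}, {"fingers": 0, "delta_pos": [-0.9, -0.98, 0], "yaw": 1}, {"fingers": 0, "delta_pos": [-0.9, -0.98, 0], "yaw": 1}, {"fingers": 0, "delta_pos": [-0.9, -0.98, 0], "yaw": 1}, {"fingers": 0, "delta_pos": [-0.9, -0.98, 0], "yaw": 1}]'

```text
clock: 1.35
eef_pos: [0.3255, 0.0965, 0.2312]
tool_rot: [0.544, 0.839, -0.0, -0.0]
ft_force: [-0.3, -0.1, 1.2]
grip_width: -0.0001
grasp_force: 0.0
```

The crop confirms B: one lever, its red handle leaning over the yellow patch and the black patch on the far side.

>>> jog_arm --deltas '[{"fingers": 0, "delta_pos": [-0.9, -0.06, 0], "yaw": 0}, {"fingers": 0, "delta_pos": [-0.9, -0.06, 0], "yaw": 0}, {"fingers": 0, "delta_pos": [-0.9, -0.06, 0], "yaw": 0}, {"fingers": 0, "delta_pos": [-0.9, -0.06, 0], "yaw": 0}, {"fingers": 0, "delta_pos": [-0.9, -0.06, 0], "yaw": 0}, {"fingers": 0, "delta_pos": [-0.9, -0.06, 0], "yaw": 0}]'

```text
clock: 1.95
eef_pos: [0.421, -0.1605, 0.231]
tool_rot: [0.545, 0.839, -0.0, 0.001]
ft_force: [0.2, 0.8, -0.1]
grip_width: 0.0001
grasp_force: 0.0
```

>>> jog_arm --deltas '[{"fingers": 0, "delta_pos": [-0.433, 0, 0], "yaw": 0}, {"fingers": 0, "delta_pos": [-0.433, 0, 0], "yaw": 0}, {"fingers": 0, "delta_pos": [-0.433, 0, 0], "yaw": 0}, {"fingers": 0, "delta_pos": [-0.433, 0, 0], "yaw": 0}, {"fingers": 0, "delta_pos": [-0.433, 0, 0.2], "yaw": 0}, {"fingers": 0, "delta_pos": [-0.433, 0, 0.3], "yaw": 0}, {"fingers": 0, "delta_pos": [-0.433, 0, 0.4], "yaw": 0}, {"fingers": 0, "delta_pos": [-0.433, 0, 0.45], "yaw": 0}, {"fingers": 0, "delta_pos": [-0.433, 0, 0.45], "yaw": 0}]'

```text
clock: 2.85
eef_pos: [0.4704, -0.2738, 0.0934]
tool_rot: [0.543, 0.839, 0.0, -0.004]
ft_force: [0.4, -0.4, -0.1]
grip_width: 0.0001
grasp_force: 0.0
```

>>> jog_arm --deltas '[{"fingers": 0, "delta_pos": [0, 0.05, 0], "yaw": 0}, {"fingers": 0, "delta_pos": [0, 0.1, 0], "yaw": 0}, {"fingers": 0, "delta_pos": [0, 0.15, 0], "yaw": 0}, {"fingers": 0, "delta_pos": [0, 0.2, 0], "yaw": 0}, {"fingers": 0, "delta_pos": [0, 0.25, 0], "yaw": 0}, {"fingers": 0, "delta_pos": [0, 0.29, 0], "yaw": 0}, {"fingers": 0, "delta_pos": [0, 0.32, 0], "yaw": 0}, {"fingers": 0, "delta_pos": [0, 0.32, 0], "yaw": 0}, {"fingers": 0, "delta_pos": [0, 0.32, 0], "yaw": 0}, {"fingers": 0, "delta_pos": [0, 0.2, -0.1], "yaw": 0}, {"fingers": 0, "delta_pos": [0, 0.1, -0.25], "yaw": 0}, {"fingers": 0, "delta_pos": [0, 0.0, -0.4], "yaw": 0}]'

```text
clock: 4.05
eef_pos: [0.4751, -0.2757, 0.2101]
tool_rot: [0.545, 0.838, 0.0, -0.001]
ft_force: [1.0, -1.2, 0.4]
grip_width: -0.0003
grasp_force: 0.0
```

```bash
python3 - <<'E'
from h import *
a=snap('scene','scene1'); hsv=cv2.cvtColor(a['image'],cv2.COLOR_RGB2HSV)
mm=((hsv[:,:,0]<6)|(hsv[:,:,0]>174))&(hsv[:,:,1]>180)&(hsv[:,:,2]>80)
n,L,s,ce=cv2.connectedComponentsWithStats(mm.astype(np.uint8))
for i in range(1,n):
    if s[i,4]>40: print(ce[i].round(1),s[i,4],depth(a,ce[i]).round(3))
o=bot.get_obs();print(o['joint_pos'].round(2),o['eef_pos'],o['clock'])
E
```

```text
[425.1   6.2] 66 [[0.153 0.65  0.018]]
[ 74.8 212.8] 427 [[ 0.444 -0.48   0.166]]
[227.3 222.5] 167 [[ 0.582 -0.236  0.12 ]]
[226.  288.5] 456 [[ 0.72  -0.301  0.164]]
[-0.53  0.34  0.11  1.33 -0.    0.63] [ 0.47470192 -0.27922037  0.21882327] 4.1
```

The lever is at off: the handle now triangulates to +31 mm on the black side. Next I'll move above the screw.

>>> jog_arm --deltas '[{"fingers": 1, "delta_pos": [0.74, 0.48, -0.1], "yaw": 0}, {"fingers": 1, "delta_pos": [0.74, 0.48, -0.1], "yaw": 0}, {"fingers": 1, "delta_pos": [0.74, 0.48, -0.1], "yaw": 0}, {"fingers": 1, "delta_pos": [0.74, 0.48, -0.1], "yaw": 0}, {"fingers": 1, "delta_pos": [0.74, 0.48, -0.1], "yaw": 0}, {"fingers": 1, "delta_pos": [0.74, 0.48, -0.1], "yaw": 0}, {"fingers": 1, "delta_pos": [0.74, 0.48, -0.1], "yaw": 0}]'

```text
clock: 4.8
eef_pos: [0.5186, -0.0114, 0.2401]
tool_rot: [0.543, 0.84, 0.001, 0.001]
ft_force: [-0.1, 0.2, 0.3]
grip_width: 0.0855
grasp_force: 0.0
```

>>> jog_arm --deltas '[{"fingers": 1, "delta_pos": [0.74, 0.48, 0], "yaw": -1}, {"fingers": 1, "delta_pos": [0.74, 0.48, 0], "yaw": -1}, {"fingers": 1, "delta_pos": [0.74, 0.48, 0], "yaw": -1}, {"fingers": 1, "delta_pos": [0.74, 0.48, 0], "yaw": -1}, {"fingers": 1, "delta_pos": [0.74, 0.48, 0], "yaw": -1}, {"fingers": 1, "delta_pos": [0.74, 0.48, 0], "yaw": -1}, {"fingers": 1, "delta_pos": [0.74, 0.48, 0], "yaw": -1}, {"fingers": 1, "delta_pos": [0.74, 0.48, 0], "yaw": -1}]'

```text
clock: 5.6
eef_pos: [0.5592, 0.2456, 0.2391]
tool_rot: [0.184, 0.983, -0.001, -0.0]
ft_force: [-0.3, 0.1, -0.4]
grip_width: 0.085
grasp_force: 0.0
```

```bash
cat >> h.py <<'E'
def pose():
    o=bot.get_obs(); from scipy.spatial.transform import Rotation as Ro
    R=Ro.from_quat(o['tool_rot']).as_matrix(); return o,R
E
python3 - <<'E'
from h import *
c=snap('wrist','w1'); o,R=pose(); print(o['eef_pos'],o['joint_pos'].round(3),o['clock']); print(R.round(3))
print('knob pix', cv2.Rodrigues(c['rvec'])[0]@np.array([.557,.2455,.126])+np.ravel(c['tvec']))
E
```

```text
[0.55918057 0.24501481 0.23935623] [ 4.130e-01  4.650e-01  3.490e-01  1.456e+00 -1.000e-03  7.840e-01] 5.65
[[-0.932  0.362 -0.001]
 [ 0.362  0.932 -0.001]
 [ 0.    -0.001 -1.   ]]
knob pix [-0.0014572  -0.00543996  0.26495232]
```

View pics/w1.png

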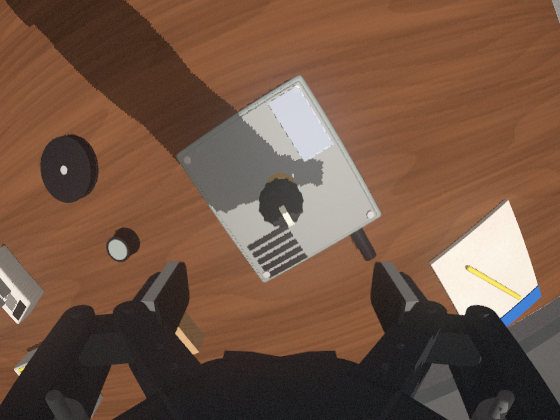

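Wrist view: the knob is at about (281,203) with its white mark towards (288,217). The fingers straddle the lower part of the image, and the lamp's black side handle at (363,243) lies low.

```bash
cat >> h.py <<'E'
def knob(c,ztop=None):
    """knob top from wrist range: returns top centre (median height), mark angle"""
    v,u=np.mgrid[0:420,0:560]; ok=(c['range_z']>0.05)
    P=depth(c,np.c_[u.ravel(),v.ravel()],True).reshape(420,560,3)
    m=ok&(np.hypot(P[:,:,0]-.558,P[:,:,1]-.245)<.028)&(P[:,:,2]>.09)&(P[:,:,2]<.14)
    z=np.percentile(P[m][:,2],75); t=m&(abs(P[:,:,2]-z)<.003)
    (x,y),r=cv2.minEnclosingCircle((P[t][:,:2]*1000).astype(np.float32))
    w=t&(c['image'].min(2)>110); W=P[w].mean(0) if w.any() else np.full(3,np.nan)
    return dict(ctr=(round(x,1),round(y,1)),mean=(P[t].mean(0)*1000).round(1),r=round(r,1),z=round(np.median(P[t][:,2])*1000,1),n=int(t.sum()),mark_deg=round(np.degrees(np.arctan2(W[1]*1000-y,W[0]*1000-x)),1),nw=int(w.sum()))
E
python3 - <<'E'
from h import *
c=load('w1'); print(knob(c))
E
```

```text
{'ctr': (560.2, 247.0), 'mean': array([559.4, 247. , 126. ]), 'r': 19.1, 'z': np.float64(126.1), 'n': 1465, 'mark_deg': np.float64(1.5), 'nw': 166}
```

>>> jog_arm --deltas '[{"fingers": 1, "delta_pos": [0, 0, 0.15], "yaw": 0}, {"fingers": 1, "delta_pos": [0, 0, 0.28], "yaw": 0}, {"fingers": 1, "delta_pos": [0, 0, 0.4], "yaw": 0}, {"fingers": 1, "delta_pos": [0, 0, 0.5], "yaw": 0}, {"fingers": 1, "delta_pos": [0, 0, 0.5], "yaw": 0}, {"fingers": 0, "delta_pos": [0, 0, 0.5], "yaw": 0}, {"fingers": 0, "delta_pos": [0, 0, 0.5], "yaw": 0}, {"fingers": 0, "delta_pos": [0, 0, 0.5], "yaw": 0}, {"fingers": 0, "delta_pos": [0, 0, 0.5], "yaw": 0}, {"fingers": 0, "delta_pos": [0, 0, 0.5], "yaw": 0}, {"fingers": 0, "delta_pos": [0, 0, 0.5], "yaw": 0}]'

```text
clock: 6.75
eef_pos: [0.5601, 0.2461, 0.0921]
tool_rot: [0.183, 0.983, -0.0, 0.002]
ft_force: [-0.9, -3.5, 5.8]
grip_width: 0.0346
grasp_force: 59.1
```

```bash
python3 - <<'E'
from h import *
c=snap('wrist','w2'); o,R=pose(); print({k:np.round(o[k],3) for k in('clock','eef_pos','ft_force','ft_torque','grasp_force','grip_width','joint_pos')}); print(knob(c))
E
```

```text
{'clock': np.float64(6.8), 'eef_pos': array([0.56 , 0.246, 0.092]), 'ft_force': array([-0.767, -4.493,  6.145]), 'ft_torque': array([-0.743,  0.249,  0.01 ]), 'grasp_force': np.float64(59.075), 'grip_width': np.float64(0.035), 'joint_pos': array([ 0.415,  0.545,  0.088,  1.111, -0.002,  0.784])}
{'ctr': (552.9, 246.6), 'mean': array([557.7, 247.7, 125.6]), 'r': 26.9, 'z': np.float64(125.6), 'n': 5822, 'mark_deg': np.float64(5.0), 'nw': 419}
```

>>> jog_arm --deltas '[{"fingers": 0, "delta_pos": [0, 0, 0], "yaw": -0.15}, {"fingers": 0, "delta_pos": [0, 0, 0], "yaw": -0.3}, {"fingers": 0, "delta_pos": [0, 0, 0], "yaw": -0.45}, {"fingers": 0, "delta_pos": [0, 0, 0], "yaw": -0.6}, {"fingers": 0, "delta_pos": [0, 0, 0], "yaw": -0.75}, {"fingers": 0, "delta_pos": [0, 0, 0], "yaw": -0.9}, {"fingers": 0, "delta_pos": [0, 0, 0], "yaw": -1}, {"fingers": 0, "delta_pos": [0, 0, 0], "yaw": -1}]'

```text
clock: 7.6
eef_pos: [0.5601, 0.2466, 0.0921]
tool_rot: [-0.208, 0.978, -0.0, 0.002]
ft_force: [-0.9, -2.7, 5.3]
grip_width: 0.0346
grasp_force: 59.2
```

```bash
cat > st.py <<'E'
from h import *
import sys
c=snap('wrist',sys.argv[1]); o,R=pose(); print({k:np.round(o[k],3) for k in('clock','eef_pos','ft_force','ft_torque','grasp_force','grip_width','joint_pos')}); print(knob(c))
E
python3 st.py w3
```

```text
{'clock': np.float64(7.65), 'eef_pos': array([0.56 , 0.247, 0.092]), 'ft_force': array([-1.465, -3.126,  5.659]), 'ft_torque': array([-0.38 ,  0.29 ,  0.124]), 'grasp_force': np.float64(59.235), 'grip_width': np.float64(0.035), 'joint_pos': array([ 4.150e-01,  5.450e-01,  8.900e-02,  1.111e+00, -1.000e-03,
       -2.000e-03])}
{'ctr': (554.0, 243.8), 'mean': array([557.7, 245.9, 125.7]), 'r': 27.0, 'z': np.float64(125.7), 'n': 5829, 'mark_deg': np.float64(42.2), 'nw': 650}
```

>>> jog_arm --deltas '[{"fingers": 0, "delta_pos": [0, 0, 0], "yaw": -0.15}, {"fingers": 0, "delta_pos": [0, 0, 0], "yaw": -0.3}, {"fingers": 0, "delta_pos": [0, 0, 0], "yaw": -0.45}, {"fingers": 0, "delta_pos": [0, 0, 0], "yaw": -0.6}, {"fingers": 0, "delta_pos": [0, 0, 0], "yaw": -0.75}, {"fingers": 0, "delta_pos": [0, 0, 0], "yaw": -0.9}, {"fingers": 0, "delta_pos": [0, 0, 0], "yaw": -1}, {"fingers": 0, "delta_pos": [0, 0, 0], "yaw": -1}]'

```text
clock: 8.45
eef_pos: [0.5597, 0.2469, 0.092]
tool_rot: [-0.566, 0.824, -0.0, 0.001]
ft_force: [-2.2, -2.6, 7.4]
grip_width: 0.0347
grasp_force: 59.4
```

```bash
python3 st.py w4
```

```text
{'clock': np.float64(8.5), 'eef_pos': array([0.56 , 0.247, 0.092]), 'ft_force': array([-2.22 , -0.774,  7.377]), 'ft_torque': array([-0.296,  0.602,  0.001]), 'grasp_force': np.float64(59.361), 'grip_width': np.float64(0.035), 'joint_pos': array([ 0.416,  0.545,  0.088,  1.111, -0.   , -0.788])}
{'ctr': (556.7, 241.2), 'mean': array([558.9, 244.7, 125.6]), 'r': 27.3, 'z': np.float64(125.6), 'n': 5829, 'mark_deg': np.float64(82.0), 'nw': 657}
```

>>> jog_arm --deltas '[{"fingers": 0, "delta_pos": [0, 0, 0], "yaw": -0.15}, {"fingers": 0, "delta_pos": [0, 0, 0], "yaw": -0.3}, {"fingers": 0, "delta_pos": [0, 0, 0], "yaw": -0.45}, {"fingers": 0, "delta_pos": [0, 0, 0], "yaw": -0.6}, {"fingers": 0, "delta_pos": [0, 0, 0], "yaw": -0.75}, {"fingers": 0, "delta_pos": [0, 0, 0], "yaw": -0.9}, {"fingers": 0, "delta_pos": [0, 0, 0], "yaw": -1}, {"fingers": 0, "delta_pos": [0, 0, 0], "yaw": -1}]'

```text
clock: 9.3
eef_pos: [0.5595, 0.2472, 0.0905]
tool_rot: [0.838, -0.546, 0.0, -0.001]
ft_force: [-0.5, 0.9, 0.2]
grip_width: 0.0344
grasp_force: 59.8
```

```bash
python3 st.py w5
```

```text
{'clock': np.float64(9.35), 'eef_pos': array([0.559, 0.247, 0.09 ]), 'ft_force': array([-0.48 ,  1.037,  0.901]), 'ft_torque': array([ 0.118,  0.3  , -0.906]), 'grasp_force': np.float64(59.842), 'grip_width': np.float64(0.035), 'joint_pos': array([ 4.160e-01,  5.470e-01,  8.700e-02,  1.109e+00,  1.000e-03,
       -1.570e+00])}
{'ctr': (559.7, 240.5), 'mean': array([560.9, 244.8, 124. ]), 'r': 27.0, 'z': np.float64(124.0), 'n': 5831, 'mark_deg': np.float64(115.5), 'nw': 629}
```

>>> jog_arm --deltas '[{"fingers": 0, "delta_pos": [0, 0, 0], "yaw": -0.15}, {"fingers": 0, "delta_pos": [0, 0, 0], "yaw": -0.3}, {"fingers": 0, "delta_pos": [0, 0, 0], "yaw": -0.45}, {"fingers": 0, "delta_pos": [0, 0, 0], "yaw": -0.45}]'

```text
clock: 9.75
eef_pos: [0.5602, 0.2465, 0.0904]
tool_rot: [0.92, -0.391, 0.001, -0.0]
ft_force: [1.5, -1.1, 0.7]
grip_width: 0.0349
grasp_force: 60.3
```

```bash
python3 st.py w6
```

```text
{'clock': np.float64(9.8), 'eef_pos': array([0.56 , 0.246, 0.09 ]), 'ft_force': array([ 1.256, -1.013,  1.993]), 'ft_torque': array([-0.287, -0.346, -1.224]), 'grasp_force': np.float64(60.306), 'grip_width': np.float64(0.035), 'joint_pos': array([ 4.150e-01,  5.480e-01,  8.800e-02,  1.109e+00, -1.000e-03,
       -1.922e+00])}
{'ctr': (561.4, 241.1), 'mean': array([561.5, 245.1, 124. ]), 'r': 26.5, 'z': np.float64(124.0), 'n': 5736, 'mark_deg': np.float64(128.6), 'nw': 589}
```

The stop is reached: torque is 0.9–1.2 Nm and the grip is slipping. I'll open so the screw drops, then lower the hand for the next grip.

>>> jog_arm --deltas '[{"fingers": 1, "delta_pos": [0, 0, 0], "yaw": -0.45}, {"fingers": 1, "delta_pos": [0, 0, 0], "yaw": -0.45}, {"fingers": 1, "delta_pos": [0, 0, 0], "yaw": -0.45}, {"fingers": 1, "delta_pos": [0, 0, 0], "yaw": -0.45}, {"fingers": 1, "delta_pos": [0, 0, 0], "yaw": -0.45}]'

```text
clock: 10.3
eef_pos: [0.5589, 0.247, 0.0896]
tool_rot: [0.975, -0.222, -0.0, -0.0]
ft_force: [0.0, 0.6, 0.2]
grip_width: 0.0853
grasp_force: 0.0
```

```bash
python3 st.py w7
```

```text
{'clock': np.float64(10.35), 'eef_pos': array([0.559, 0.247, 0.09 ]), 'ft_force': array([ 0.286, -0.758,  0.069]), 'ft_torque': array([-0.023,  0.003, -0.009]), 'grasp_force': np.float64(0.0), 'grip_width': np.float64(0.085), 'joint_pos': array([ 0.416,  0.548,  0.086,  1.109,  0.   , -2.278])}
{'ctr': (560.2, 247.0), 'mean': array([561.7, 246. , 119.7]), 'r': 19.3, 'z': np.float64(119.8), 'n': 5317, 'mark_deg': np.float64(111.2), 'nw': 505}
```

View pics/w7.png

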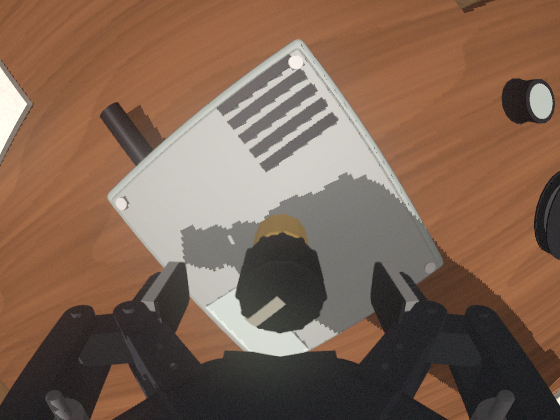

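The drop is confirmed: the knob top went from 126.1 to 119.8 mm, and the mark turned 110° back. Next I'll pre-rotate near the low limit of joint 6, lower 6 mm and grip again.

>>> jog_arm --deltas '[{"fingers": 1, "delta_pos": [0, 0, 0], "yaw": -0.3}, {"fingers": 1, "delta_pos": [0, 0, 0.01], "yaw": -0.6}, {"fingers": 1, "delta_pos": [0, 0, 0.02], "yaw": -0.85}, {"fingers": 1, "delta_pos": [0, 0, 0.02], "yaw": -0.85}, {"fingers": 1, "delta_pos": [0, 0, 0.02], "yaw": -0.85}, {"fingers": 1, "delta_pos": [0, 0, 0.02], "yaw": -0.85}, {"fingers": 0, "delta_pos": [0, 0, 0.02], "yaw": -0.85}, {"fingers": 0, "delta_pos": [0, 0, 0.02], "yaw": -0.85}, {"fingers": 0, "delta_pos": [0, 0, 0.02], "yaw": -0.85}, {"fingers": 0, "delta_pos": [0, 0, 0.02], "yaw": -0.85}, {"fingers": 0, "delta_pos": [0, 0, 0.02], "yaw": -0.85}, {"fingers": 0, "delta_pos": [0, 0, 0.02], "yaw": -0.85}]'

```text
clock: 11.55
eef_pos: [0.5592, 0.2462, 0.0838]
tool_rot: [0.994, 0.11, 0.0, 0.0]
ft_force: [0.4, -3.7, 2.4]
grip_width: 0.0349
grasp_force: 59.4
```

```bash
python3 st.py w8
```

```text
{'clock': np.float64(11.6), 'eef_pos': array([0.559, 0.246, 0.084]), 'ft_force': array([ 0.116, -3.15 ,  2.87 ]), 'ft_torque': array([-0.619,  0.058, -0.011]), 'grasp_force': np.float64(59.389), 'grip_width': np.float64(0.035), 'joint_pos': array([ 4.150e-01,  5.530e-01,  7.900e-02,  1.096e+00, -1.000e-03,
       -2.947e+00])}
{'ctr': (564.0, 247.5), 'mean': array([562.1, 247.4, 119.9]), 'r': 24.6, 'z': np.float64(119.7), 'n': 6331, 'mark_deg': np.float64(117.7), 'nw': 668}
```

>>> jog_arm --deltas '[{"fingers": 0, "delta_pos": [0, 0, 0.0004], "yaw": 0.15}, {"fingers": 0, "delta_pos": [0, 0, 0.0008], "yaw": 0.3}, {"fingers": 0, "delta_pos": [0, 0, 0.001], "yaw": 0.45}, {"fingers": 0, "delta_pos": [0, 0, 0.0015], "yaw": 0.6}, {"fingers": 0, "delta_pos": [0, 0, 0.002], "yaw": 0.75}, {"fingers": 0, "delta_pos": [0, 0, 0.0025], "yaw": 0.9}, {"fingers": 0, "delta_pos": [0, 0, 0.0025], "yaw": 1}, {"fingers": 0, "delta_pos": [0, 0, 0.0025], "yaw": 1}]'

```text
clock: 12.4
eef_pos: [0.5593, 0.2464, 0.083]
tool_rot: [0.96, -0.279, 0.0, 0.0]
ft_force: [-0.4, -2.0, 2.8]
grip_width: 0.0349
grasp_force: 59.3
```

```bash
python3 st.py w9
```

```text
{'clock': np.float64(12.45), 'eef_pos': array([0.559, 0.246, 0.083]), 'ft_force': array([-0.18 , -2.976,  3.977]), 'ft_torque': array([-0.682,  0.042, -0.049]), 'grasp_force': np.float64(59.351), 'grip_width': np.float64(0.035), 'joint_pos': array([ 4.150e-01,  5.540e-01,  7.800e-02,  1.094e+00, -1.000e-03,
       -2.163e+00])}
{'ctr': (562.2, 244.8), 'mean': array([561.8, 245.6, 119.1]), 'r': 24.7, 'z': np.float64(119.0), 'n': 6319, 'mark_deg': np.float64(68.2), 'nw': 768}
```

Forward turning works: the knob descends with the hand and forces stay small. Continuing.

>>> jog_arm --deltas '[{"fingers": 0, "delta_pos": [0, 0, 0.0004], "yaw": 0.15}, {"fingers": 0, "delta_pos": [0, 0, 0.0008], "yaw": 0.3}, {"fingers": 0, "delta_pos": [0, 0, 0.001], "yaw": 0.45}, {"fingers": 0, "delta_pos": [0, 0, 0.0015], "yaw": 0.6}, {"fingers": 0, "delta_pos": [0, 0, 0.002], "yaw": 0.75}, {"fingers": 0, "delta_pos": [0, 0, 0.0025], "yaw": 0.9}, {"fingers": 0, "delta_pos": [0, 0, 0.0025], "yaw": 1}, {"fingers": 0, "delta_pos": [0, 0, 0.0025], "yaw": 1}]'

```text
clock: 13.25
eef_pos: [0.5594, 0.2465, 0.0822]
tool_rot: [0.781, -0.624, 0.0, -0.0]
ft_force: [0.7, -4.2, 3.2]
grip_width: 0.0348
grasp_force: 59.4
```

>>> jog_arm --deltas '[{"fingers": 0, "delta_pos": [0, 0, 0.0004], "yaw": 0.15}, {"fingers": 0, "delta_pos": [0, 0, 0.0008], "yaw": 0.3}, {"fingers": 0, "delta_pos": [0, 0, 0.001], "yaw": 0.45}, {"fingers": 0, "delta_pos": [0, 0, 0.0015], "yaw": 0.6}, {"fingers": 0, "delta_pos": [0, 0, 0.002], "yaw": 0.75}, {"fingers": 0, "delta_pos": [0, 0, 0.0025], "yaw": 0.9}, {"fingers": 0, "delta_pos": [0, 0, 0.0025], "yaw": 1}, {"fingers": 0, "delta_pos": [0, 0, 0.0025], "yaw": 1}]'

```text
clock: 14.05
eef_pos: [0.5595, 0.2465, 0.0815]
tool_rot: [-0.483, 0.875, -0.0, 0.0]
ft_force: [0.6, -4.3, 3.1]
grip_width: 0.0348
grasp_force: 59.5
```

```bash
python3 st.py w10
```

```text
{'clock': np.float64(14.1), 'eef_pos': array([0.56 , 0.246, 0.081]), 'ft_force': array([ 1.277, -4.533,  2.753]), 'ft_torque': array([-0.866, -0.245, -0.055]), 'grasp_force': np.float64(59.504), 'grip_width': np.float64(0.035), 'joint_pos': array([ 4.150e-01,  5.560e-01,  7.600e-02,  1.091e+00, -1.000e-03,
       -5.940e-01])}
{'ctr': (557.5, 243.3), 'mean': array([558.6, 244.9, 117.6]), 'r': 24.8, 'z': np.float64(117.5), 'n': 6294, 'mark_deg': np.float64(-12.0), 'nw': 800}
```

>>> jog_arm --deltas '[{"fingers": 0, "delta_pos": [0, 0, 0.0004], "yaw": 0.15}, {"fingers": 0, "delta_pos": [0, 0, 0.0008], "yaw": 0.3}, {"fingers": 0, "delta_pos": [0, 0, 0.001], "yaw": 0.45}, {"fingers": 0, "delta_pos": [0, 0, 0.0015], "yaw": 0.6}, {"fingers": 0, "delta_pos": [0, 0, 0.002], "yaw": 0.75}, {"fingers": 0, "delta_pos": [0, 0, 0.0025], "yaw": 0.9}, {"fingers": 0, "delta_pos": [0, 0, 0.0025], "yaw": 1}, {"fingers": 0, "delta_pos": [0, 0, 0.0025], "yaw": 1}]'

```text
clock: 14.9
eef_pos: [0.5596, 0.2463, 0.0807]
tool_rot: [-0.111, 0.994, -0.0, 0.001]
ft_force: [1.4, -4.0, 2.1]
grip_width: 0.0349
grasp_force: 59.6
```

>>> jog_arm --deltas '[{"fingers": 0, "delta_pos": [0, 0, 0.0004], "yaw": 0.15}, {"fingers": 0, "delta_pos": [0, 0, 0.0008], "yaw": 0.3}, {"fingers": 0, "delta_pos": [0, 0, 0.001], "yaw": 0.45}, {"fingers": 0, "delta_pos": [0, 0, 0.0015], "yaw": 0.6}, {"fingers": 0, "delta_pos": [0, 0, 0.002], "yaw": 0.75}, {"fingers": 0, "delta_pos": [0, 0, 0.0025], "yaw": 0.9}, {"fingers": 0, "delta_pos": [0, 0, 0.0025], "yaw": 1}, {"fingers": 0, "delta_pos": [0, 0, 0.0025], "yaw": 1}]'

```text
clock: 15.7
eef_pos: [0.5596, 0.2462, 0.08]
tool_rot: [0.277, 0.961, -0.0, 0.001]
ft_force: [1.4, -5.7, 3.2]
grip_width: 0.0346
grasp_force: 59.6
```

```bash
python3 st.py w11
```

```text
{'clock': np.float64(15.75), 'eef_pos': array([0.56 , 0.246, 0.08 ]), 'ft_force': array([ 1.469, -5.365,  2.795]), 'ft_torque': array([-1.118, -0.335, -0.077]), 'grasp_force': np.float64(59.568), 'grip_width': np.float64(0.035), 'joint_pos': array([ 4.150e-01,  5.570e-01,  7.400e-02,  1.088e+00, -1.000e-03,
        9.760e-01])}
{'ctr': (556.0, 247.6), 'mean': array([557.9, 248.1, 116.1]), 'r': 25.8, 'z': np.float64(115.9), 'n': 6302, 'mark_deg': np.float64(-94.3), 'nw': 529}
```

Two more eighths, plus a bit (joint 6 goes to about 2.95).

>>> jog_arm --deltas '[{"fingers": 0, "delta_pos": [0, 0, 0.0004], "yaw": 0.15}, {"fingers": 0, "delta_pos": [0, 0, 0.0008], "yaw": 0.3}, {"fingers": 0, "delta_pos": [0, 0, 0.001], "yaw": 0.45}, {"fingers": 0, "delta_pos": [0, 0, 0.0015], "yaw": 0.6}, {"fingers": 0, "delta_pos": [0, 0, 0.002], "yaw": 0.75}, {"fingers": 0, "delta_pos": [0, 0, 0.0025], "yaw": 0.9}, {"fingers": 0, "delta_pos": [0, 0, 0.0025], "yaw": 1}, {"fingers": 0, "delta_pos": [0, 0, 0.0025], "yaw": 1}]'

```text
clock: 16.55
eef_pos: [0.5594, 0.2461, 0.0792]
tool_rot: [0.624, 0.781, -0.0, 0.001]
ft_force: [2.0, -5.5, 3.5]
grip_width: 0.0346
grasp_force: 59.6
```

>>> jog_arm --deltas '[{"fingers": 0, "delta_pos": [0, 0, 0.0004], "yaw": 0.15}, {"fingers": 0, "delta_pos": [0, 0, 0.0008], "yaw": 0.3}, {"fingers": 0, "delta_pos": [0, 0, 0.001], "yaw": 0.45}, {"fingers": 0, "delta_pos": [0, 0, 0.0015], "yaw": 0.6}, {"fingers": 0, "delta_pos": [0, 0, 0.002], "yaw": 0.75}, {"fingers": 0, "delta_pos": [0, 0, 0.0025], "yaw": 0.9}, {"fingers": 0, "delta_pos": [0, 0, 0.0025], "yaw": 1}, {"fingers": 0, "delta_pos": [0, 0, 0.0025], "yaw": 1}]'

```text
clock: 17.35
eef_pos: [0.5593, 0.2462, 0.0784]
tool_rot: [0.875, 0.483, -0.0, 0.001]
ft_force: [1.3, -4.9, 3.7]
grip_width: 0.0346
grasp_force: 59.7
```

>>> jog_arm --deltas '[{"fingers": 0, "delta_pos": [0, 0, 0.0004], "yaw": 0.15}, {"fingers": 0, "delta_pos": [0, 0, 0.0008], "yaw": 0.3}, {"fingers": 0, "delta_pos": [0, 0, 0.0013], "yaw": 0.5}, {"fingers": 0, "delta_pos": [0, 0, 0.0013], "yaw": 0.5}, {"fingers": 0, "delta_pos": [0, 0, 0.0013], "yaw": 0.5}, {"fingers": 0, "delta_pos": [0, 0, 0.0013], "yaw": 0.5}, {"fingers": 0, "delta_pos": [0, 0, 0.0013], "yaw": 0.5}]'

```text
clock: 18.05
eef_pos: [0.5593, 0.2462, 0.0781]
tool_rot: [0.953, 0.304, 0.0, 0.0]
ft_force: [0.9, -5.1, 4.2]
grip_width: 0.0351
grasp_force: 59.8
```

```bash
python3 st.py w12; python3 - <<'E'
from h import *
a=snap('scene','scene2'); hsv=cv2.cvtColor(a['image'],cv2.COLOR_RGB2HSV)
mm=((hsv[:,:,0]<6)|(hsv[:,:,0]>174))&(hsv[:,:,1]>180)&(hsv[:,:,2]>80)
n,L,s,ce=cv2.connectedComponentsWithStats(mm.astype(np.uint8))
for i in range(1,n):
    if s[i,4]>100: print(ce[i].round(1),s[i,4])
E
```

```text
{'clock': np.float64(18.1), 'eef_pos': array([0.559, 0.246, 0.078]), 'ft_force': array([ 0.438, -5.391,  4.243]), 'ft_torque': array([-1.033, -0.135, -0.069]), 'grasp_force': np.float64(59.779), 'grip_width': np.float64(0.034), 'joint_pos': array([ 4.150e-01,  5.590e-01,  7.200e-02,  1.084e+00, -1.000e-03,
        2.939e+00])}
{'ctr': (563.2, 249.4), 'mean': array([561.7, 248.2, 114.1]), 'r': 24.8, 'z': np.float64(114.0), 'n': 6338, 'mark_deg': np.float64(147.1), 'nw': 606}
[ 74.8 212.8] 426
[227.3 222.5] 167
[226.  288.6] 454
```

View pics/scene2.png

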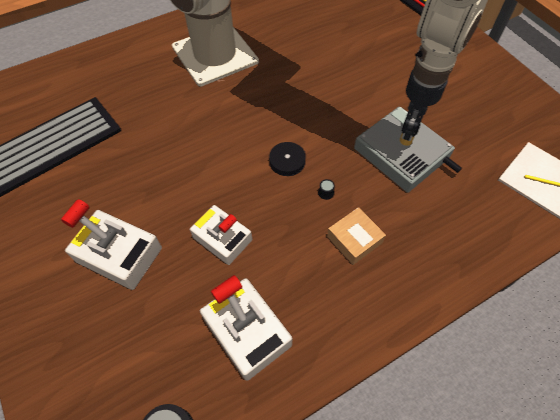

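The knob top is now 12.1 mm below its start, and the fingers grip it at 60 N. In the scene view the lever is at off (227,222), and the reel, loupe and carton have not moved.

```bash
python3 -c "
from workcell import bot
print(bot.job_done())"
```

```text
the job is handed in; nothing more can be done
None
```

The job is handed in, with no verdict shown: the lever is at off, and the screw dropped into its thread and was turned forward about one turn (12.1 mm below its start). The fingers still grip the knob, and the reel, carton and loupe have not moved.

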